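# Set the cut-length stop and draw the dowel up to it

### The arm

A 6-joint arm with a two-finger parallel gripper is mounted at the origin on the work surface. World frame = base frame: x ahead of the robot, y to its left, z up, the work surface at z = 0. Lengths are in mm, angles in rad, forces in N, time in s.
With the tool pointing down it reaches from about 350 to 875 mm from the base axis. Payload 4.2 kg.
Tool frame: the origin (TCP) lies between the finger pads; the fingertips stand 17 mm ahead of it and the grasp point (between the pads) lies 2 mm behind it (nose_length is the distance from the TCP to the fingertips, in mm); z points along the fingers, y is the direction in which the jaws open and shut (so a half turn about z gives the same grasp; the last joint's range is limited). The gripper opens to 85 mm and grips with 20 to 120 N. Pads are 22 mm wide; open, the fingers measure 114 mm over their backs; the gripper's body (76 mm by 85 mm) begins 54 mm behind the grasp point. The pads swing forward as they close: fully open they stand 13 mm farther back than shut.
Start: joints at [1.445, 0.385, 0.008, 0, -1.194, -0.259], TCP at [234.575, 579.287, 248.312] pointing down, gripper open.
Joint ranges: [-3.14, 3.14], [-1.21, 2.06], [-1.07, 1.41], [-3.16, 2.05], [-2.99, -0.16], [-3.1, 3.1]. Speed limits (rad/s): [2.79, 2.79, 3.14, 3.14, 3.14, 3.14].

### API

Orientations are given as a unit quaternion [x, y, z, w].
In Python, from bench import * gives the robot as it stands.
- The arm moves only by the tool jog_arm, never from a script. Its argument "increments" is a list of rows, each a list of 4 numbers: the shift along the tool's x, y, z in m, then the turn about the tool's z in degrees. A call has 1 to 10 rows; each row is the pose to reach, as a shift and turn from the pose measured when the call began, along the tool's axes at that moment; what a row does not reach only later rows make up. A row lasts 1/8 s, in which the tool goes at most 62.5 mm and 10.7 degrees, less where a joint would pass 70% of its speed; a pose out of reach is approached as far as the arm can. A call with a gripper value outside its range is refused whole. "hand" is the gripper's target within -1 to 1 (fully open at 1, half-way at 0, shut at -1), set as the call begins (left out, the last holds). The fingers move at their own pace and stop on an object; the grip force is fixed at half the most. Time passes only in rows, so rows that repeat a pose let the fingers close. It gives the time, the measured TCP pose, the force and the opening at its end, in the units of the state.
- read_state(): the state, without advancing time (a new reading comes with each control period).
- get_image(name): name is "side" or "top" or "wrist"; returns the picture (400x640x3 uint8, red, green, blue); there is no depth.
- calibration(name): a dict with "fx", "fy", "cx", "cy" (pixels), "position" and "rotation" of the camera in the world; the wrist camera has in their place "hand_eye" (4x4, takes a point from camera to tool coordinates, whose origin is the TCP and whose axes are the flange's). Camera axes: x right, y up, looking along -z (the intrinsics and any distortion apply to the point x, -y, -z); pixel columns grow to the right and rows downward; lengths in mm; the calibration is good to about 2 mm. A picture is of the moment at which its call begins: read the wrist's pose just before it. calibration takes no time and is no camera call.
- job_done(): hands the job in, once; it reports no verdict.
The state is a dict: "clock": time; "joints": joint angles; "joint_vel": joint speeds; "joint_efforts": joint torques, N m; "position": TCP position; "ee_rot": TCP orientation; "contact_force": force on the tool from outside, world axes, zero at the start; "wrist_torque": the same for the moment, N m; "gripper_width": finger opening in mm.
Only numpy, scipy, OpenCV 4.12 (cv2) and the standard library are available. Lean on these libraries where they do the work, as an engineer would, in place of code of your own. Each camera call takes 0.05 s, during which the arm holds its last target.

### The job

Get the feed jig ready for cutting: first fold the plywood stop panel up until it stands square to the jig's plank and let it stay there, then draw the dowel along out of the steel tube (take fresh grips further back as you need) until its end touches the panel. Leave the panel still standing square, the dowel lying straight in the tube and on its rail, and the other things on the bench where they are.

Things in the scene. Friction and masses are not known exactly. Their poses are not given: they have to be found in the camera images.
- jig: Feed jig fixed to the bench: plywood plank 520 x 200 x 18 mm with a dark square steel tube and a wooden rail. Origin: bench level, below the tube's open mouth, on the tube's centre line. x axis: level, out of the mouth towards the stop (the way the dowel is drawn); y level across; z up. The plank reaches from x -220 to +300 mm, y +-100 mm.
- tube_mouth (a point): Centre of the tube's open mouth, 57 mm above the bench; axes as the jig's. The tube is 42 mm square outside, 34 mm inside, and runs 200 mm back from here (-x); its outside is from 36 to 78 mm above the bench.
- rail_mid (a point): Middle of the grooved wooden rail's top, 41 mm above the bench. It carries the drawn dowel, runs from 12 to 120 mm beyond the mouth, and is 22 mm wide (30 mm wide below 30 mm height), narrower than the dowel, so fingers pass either side.
- stop: Steel base plate of the hinged stop, fixed on the plank 150 to 190 mm beyond the tube's mouth, square to the tube; origin on the plank's top (18 mm above the bench) under the hinge, axes as the jig's. Plate 100 x 130 x 6 mm, from x -5 to +95 mm.
- panel (a joint): Fold of the stop panel in rad: 0 = upright, square to the plank; positive = leaning back, away from the tube. Starts leaning back 0.5 to 0.85; can go from -0.4 to 1.0. The hinge line is level, along the stop's y axis, 30 mm above the bench over the stop's origin. It is stiff (0.8 N m) and stays where it is left; no catch marks square; a hard push (about 30 N) from the dowel would move it.
- panel_top (a point): Middle of the top edge of the plywood stop panel, 130 mm from the hinge, in mid-thickness. Panel 12 mm thick, 120 mm wide along the hinge. Axes are the panel's: z from hinge to top edge, x through the thickness, away from the tube. About 7 N here folds it.
- stop_face (a point): Point on the panel's face towards the tube, 25 mm from the hinge line (55 mm above the bench when upright): where the dowel's end must touch. Axes are the panel's, x pointing into the panel, away from the tube.
- dowel: Loose plain wooden dowel, 30 mm diameter, 240 mm long, about 0.12 kg, lying in the tube with 50 to 62 mm sticking out of the mouth. Origin at its middle, x axis along it towards the stop, centre line 55 mm above the bench. It slides easily; it may turn about its own length.
- dowel_end (a point): Centre of the dowel's end face that is towards the stop.
- offcut: Bystander: wood offcut 90 x 40 x 22 mm lying on the plank beside the tube, far side. Origin under its centre.
- tape: Bystander: roll of grey tape, 68 mm across, 24 mm high, lying on the plank beside the tube, near side. Origin under its centre.
- screwdriver: Bystander: screwdriver lying on the bench between the plank and the robot.
- wrench: Bystander: steel wrench lying on the bench beyond the plank.
- hammer: Bystander: hammer lying on the left of the bench.
- jar: Bystander: glass jar, 68 mm across, 100 mm high, standing on the left.
- mug: Bystander: white mug, 80 mm across, 90 mm high, standing on the left.
- glue: Bystander: white bottle, 60 mm across, 170 mm high, standing on the right.
Mind the look-alikes: they are no part of the job. There is more than one size of the dowel; the job needs the largest.

How it is judged:
By the outcome, as a careful person would: the job done as asked, in the order asked, and still so for the second after the job is handed in, with the robot touching nothing.
It also fails if it takes over 64 s, if anything falls off the work surface, if the arm or the gripper's body presses on something with over 40 N, if the wrist force passes 120 N, or if a joint passes its speed limit or range.

## Working session

There is one attempt and no reset: what is moved stays moved. The work goes in short steps, Python scripts to look and compute and a tool call to move; the robot and the scene stay as the last step left them, time stands still between calls to the robot, and variables do not carry over. Pictures are saved under pics/ and viewed, and the job is handed in when it is done.

Besides the shell and the picture viewer there is one more tool, called by a JSON object that holds its "method" and its "body". jog_arm: Moves the arm, as the interface text tells. Its arguments: {"type":"object","properties":{"increments":{"type":"array"},"hand":{"type":"number"}},"required":["increments"]}

```bash
ls; mkdir -p pics; python3 - <<'E'
from bench import *
import cv2
s=read_state();print(s)
for n in("side","top","wrist"):
    im=get_image(n);cv2.imwrite(f"pics/a_{n}.png",im[:,:,::-1]);print(n,calibration(n))
E
```

```text
pics
{'clock': 0.0, 'joints': array([ 1.44458244e+00,  3.85553143e-01,  6.60711128e-03, -5.20274800e-04,
       -1.19402060e+00, -2.58572099e-01]), 'joint_vel': array([-0.00122294,  0.00183164, -0.00039783, -0.0010559 , -0.00106659,
       -0.00080611]), 'joint_efforts': array([ 3.89844281e-04, -3.92288983e+01,  1.88410825e+01,  4.18640390e+00,
       -4.60375857e-03,  5.37010351e-06]), 'position': array([234.38461286, 578.77811987, 247.2131392 ]), 'ee_rot': array([ 9.81530524e-01, -1.91302363e-01, -1.69495121e-04,  1.09876412e-03]), 'contact_force': array([-0.15951086, -0.14597487, -0.01912036]), 'wrist_torque': array([-0.02359519,  0.03853003, -0.00752854]), 'gripper_width': 84.97493796935248}
side {'fx': 454.5479205213921, 'fy': 454.5479205213921, 'cx': 322.8203728263717, 'cy': 191.94640095571955, 'position': array([ 116.86699972, -992.02230332, 1084.60480707]), 'rotation': array([ 0.3962689 , -0.07933341, -0.17608957,  0.89759101])}
top {'fx': 445.5912925374921, 'fy': 445.5912925374921, 'cx': 324.5608862301908, 'cy': 197.27310042891145, 'position': array([ 365.79409516,    3.59710414, 1532.51566572]), 'rotation': array([ 0.03374379, -0.03845612, -0.6968867 ,  0.71535404])}
wrist {'fx': 333.3146987339522, 'fy': 333.3146987339522, 'cx': 320.1958742124297, 'cy': 201.51343520945457, 'hand_eye': array([[ 2.02012194e-04,  9.65402113e-01,  2.60765642e-01,
         6.70737927e+01],
       [ 9.99999980e-01, -1.94989762e-04, -5.28009047e-05,
         3.47390475e-01],
       [-1.27474329e-07,  2.60765648e-01, -9.65402132e-01,
        -1.25394533e+02],
       [ 0.00000000e+00,  0.00000000e+00,  0.00000000e+00,
         1.00000000e+00]])}
```

View pics/a_top.png

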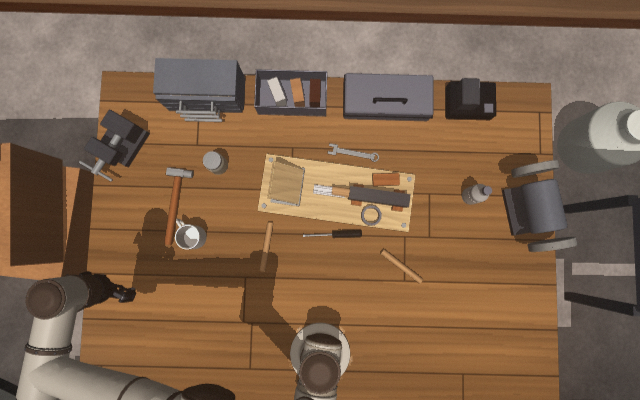

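View pics/a_side.png

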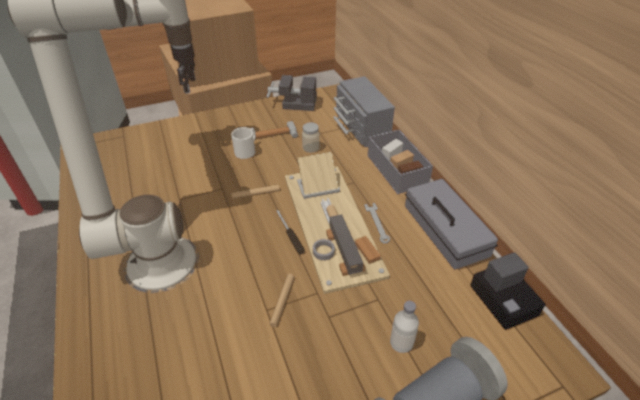

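View pics/a_wrist.png

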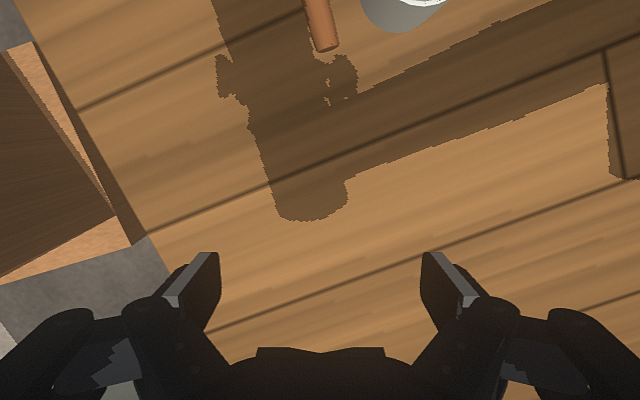

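Top view: the robot base is at about (320,350). The jig sits at (260–415,155–230), with the tube on the right (350–410,195) and the panel on the left at (285,185). The small dowels at (265,245) and (400,265) are look-alikes. I'll zoom in.

```bash
cat > h.py <<'E'
import numpy as np, cv2
from bench import *
from scipy.spatial.transform import Rotation as R
def cam(name, st=None):
    c=calibration(name)
    if name=="wrist":
        T=np.eye(4);T[:3,:3]=R.from_quat(st["ee_rot"]).as_matrix();T[:3,3]=st["position"]
        M=T@np.array(c["hand_eye"]);return c,M[:3,:3],M[:3,3]
    return c,R.from_quat(c["rotation"]).as_matrix(),np.array(c["position"])
def ray(C,u,v):
    c,Rm,p=C
    d=np.array([(u-c["cx"])/c["fx"],-(v-c["cy"])/c["fy"],-1.0]);d=Rm@d
    return p,d/np.linalg.norm(d)
def onz(C,u,v,z):
    p,d=ray(C,u,v);return p+d*(z-p[2])/d[2]
def proj(C,P):
    c,Rm,p=C
    q=Rm.T@(np.array(P)-p);return c["cx"]-c["fx"]*q[0]/q[2],c["cy"]+c["fy"]*q[1]/q[2]
def crop(im,x0,y0,x1,y1,k,name):
    cv2.imwrite(name,cv2.resize(im[y0:y1,x0:x1,::-1],None,fx=k,fy=k,interpolation=cv2.INTER_CUBIC))
E
python3 - <<'E'
import cv2
from h import *
im=cv2.imread("pics/a_top.png")[:,:,::-1];crop(im,250,140,430,245,4.4,"pics/b_top.png")
im=cv2.imread("pics/a_side.png")[:,:,::-1];crop(im,270,140,400,295,3.8,"pics/b_side.png")
print([k for k in calibration("top")])
E
```

```text
['fx', 'fy', 'cx', 'cy', 'position', 'rotation']
```

View pics/b_top.png

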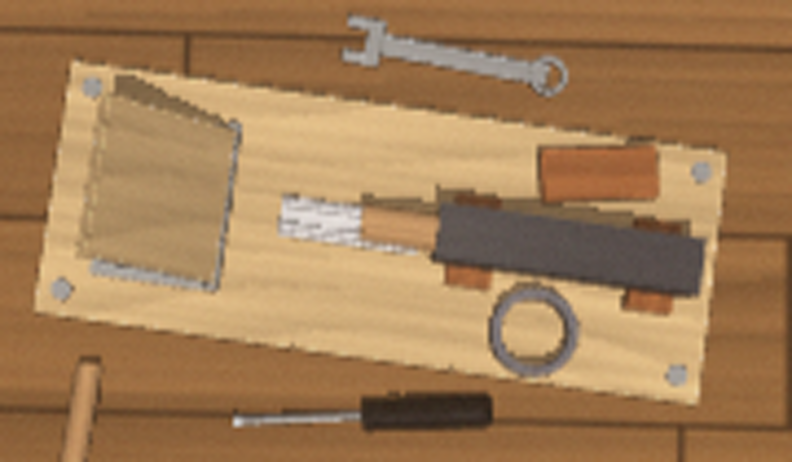

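View pics/b_side.png

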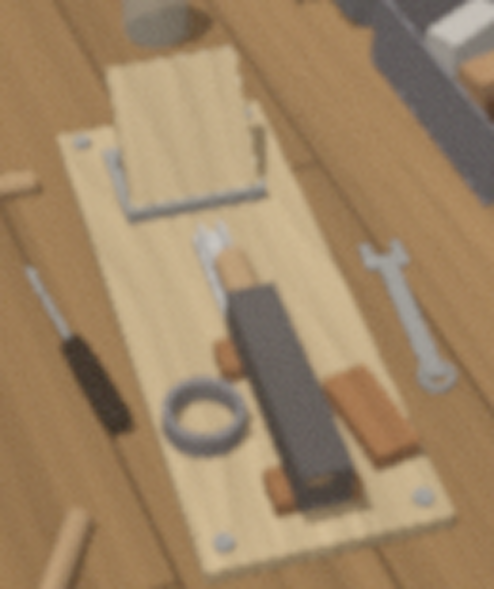

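Top crop: the plank corners are at (72,62), (725,152), (698,403) and (35,313). The tube mouth edge runs (438,203)–(433,262) and the plate front edge (238,125)–(215,290). The dowel end is at about (362,225). I'll compute the jig frame from these.

```bash
cat > jig.py <<'E'
from h import *
C=cam("top")
f=lambda u,v,z:onz(C,u/4.4+250,v/4.4+140,z)
co=np.array([f(72,62,18),f(725,152,18),f(698,403,18),f(35,313,18)])
if __name__=="__main__":
    np.set_printoptions(precision=1,suppress=True)
    print(co)
    for i in range(4):print(np.linalg.norm(co[i]-co[(i+1)%4]))
    x=(co[0]+co[3]-co[1]-co[2]);x/=np.linalg.norm(x);y=np.cross([0,0,1],x)
    c=co.mean(0);o=c-40*x
    print("x axis",x,"yaw",np.arctan2(x[1],x[0]),"origin",o)
    def J(P):d=P-o;return d@x,d@y,P[2]
    for n,p in dict(mouthA=(438,203,78),mouthB=(433,262,78),tubeendA=(706,238,78),tubeendB=(697,296,78),plateA=(238,125,24),plateB=(215,290,24),dend=(362,225,60),railend=(282,217,41),panTL=(115,85,120),panBL=(80,252,120),tape=(534,330,24),off=(600,174,22),plateend=(92,266,24)).items():
        print(n,np.array(J(f(*p))))
E
python3 jig.py
```

```text
[[ 665.4  199.9   18. ]
 [ 608.  -312.7   18. ]
 [ 411.7 -292.9   18. ]
 [ 467.8  220.8   18. ]]
515.8611019699443
197.32236845827694
516.7173384528404
198.77480777295602
x axis [0.1 1.  0. ] yaw 1.4606135624116525 origin [533.8 -86.   18. ]
mouthA [  2.8 -20.   78. ]
mouthB [ 0.7 24.4 78. ]
tubeendA [-199.2  -21.3   78. ]
tubeendB [-197.6   22.9   78. ]
plateA [162.5 -66.8  24. ]
plateB [162.   63.2  24. ]
dend [56.7  2.  60. ]
railend [118.1   2.   41. ]
panTL [249.7 -68.2 120. ]
panBL [256.8  56.5 120. ]
tape [-85.9  60.4  24. ]
off [-121.9  -67.4   22. ]
plateend [258.7  57.8  24. ]
```

```bash
cat > jf.py <<'E'
from h import *
yaw=1.4606
X=np.array([np.cos(yaw),np.sin(yaw),0]);Y=np.array([-X[1],X[0],0]);O=np.array([533.8,-86.,0])-X*0+Y*1.5
W=lambda x,y,z:O+x*X+y*Y+np.array([0,0,z])
def J(P):d=np.array(P)-O;return np.array([d@X,d@Y,P[2]])
def ony(C,u,v,y):
    p,d=ray(C,u,v);t=(y-(p-O)@Y)/(d@Y);return J(p+t*d)
def tcp():
    s=read_state();m=R.from_quat(s["ee_rot"]).as_matrix();return s,m
def goto(x,y,z):
    s,m=tcp();print("shift",m.T@(W(x,y,z)-s["position"]), "now jig",J(s["position"]),"xang",np.degrees(np.arctan2(m[1,0],m[0,0])),"jigang",np.degrees(yaw),"F",s["contact_force"],"w",s["gripper_width"],"t",s["clock"])
E
python3 - <<'E'
from jf import *
np.set_printoptions(precision=1,suppress=True)
S=cam("side");T=cam("top")
g=lambda u,v:(u/3.8+270,v/3.8+140)
t=lambda u,v:(u/4.4+250,v/4.4+140)
for n,p,y in (("topL",(108,70),60),("topR",(235,48),-60),("mid",(171,59),0),("hingemid",(197,202),0)):
    print(n,ony(S,*g(*p),y))
print([J(onz(T,*t(*p),z)) for p,z in (((105,97),120),((80,252),120),((92,178),130))])
goto(210,0,200)
E
```

```text
topL [225.7  60.  145.9]
topR [236.9 -60.  137. ]
mid [235.8   0.  137.9]
hingemid [150.4  -0.   40.1]
[array([255.6, -59.9, 120. ]), array([256.8,  54.9, 120. ]), array([254.9,   1.6, 130. ])]
shift [468.7 302.1  48. ] now jig [628.  369.2 247.5] xang -22.053730100179674 jigang 83.68621555680804 F [-0.1  0.7 -1.3] w 85.51200951029892 t 0.15
```

Panel top is at about jig x 255, z 128, so it leans roughly 0.7 rad, which fits the 130 mm radius. Plan: open the jaws along jig x, straddle the panel, push it up with the rear finger, and close the parallel pads to square it.

```bash
python3 - <<'E'
from jf import *
np.set_printoptions(precision=1,suppress=True)
goto(235,0,230)
E
```

```text
shift [461.9 278.1  18. ] now jig [628.  369.2 247.5] xang -22.053730100179674 jigang 83.68621555680804 F [-0.1  0.7 -1.3] w 85.51200951029892 t 0.15
```

{"method": "jog_arm", "body": {"increments": [[0.046,0.028,0.002,-1.6],[0.092,0.056,0.004,-3.2],[0.139,0.083,0.006,-4.8],[0.185,0.111,0.008,-6.4],[0.231,0.139,0.01,-8],[0.277,0.167,0.012,-9.6],[0.323,0.195,0.014,-11.2],[0.37,0.222,0.016,-12.8],[0.416,0.25,0.018,-14.4],[0.462,0.278,0.018,-15.7]], "hand": 1}}

```text
clock: 1.4
position: [558.9, 146.2, 229.6]
ee_rot: [0.998, -0.055, -0.001, 0.001]
contact_force: [0.4, 0.4, -0.2]
gripper_width: 85.5
```

{"method": "jog_arm", "body": {"increments": [[0,0,0,0],[0,0,0,0]]}}

```text
clock: 1.65
position: [558.6, 145.9, 229.1]
ee_rot: [0.998, -0.056, -0.001, 0.001]
contact_force: [-0.4, -0.3, -0.1]
gripper_width: 85.5
```

```bash
python3 - <<'E'
from jf import *
np.set_printoptions(precision=1,suppress=True)
goto(235,0,110)
im=get_image("wrist");cv2.imwrite("pics/c_w.png",im[:,:,::-1])
im=get_image("side");crop(im,230,60,430,295,2.5,"pics/c_s.png")
E
```

```text
shift [ -0.5  -2.1 119.1] now jig [233.2  -0.7 229.1] xang -6.364709845442619 jigang 83.68621555680804 F [-0.4 -0.3 -0.1] w 85.50352473347895 t 1.65
```

View pics/c_w.png

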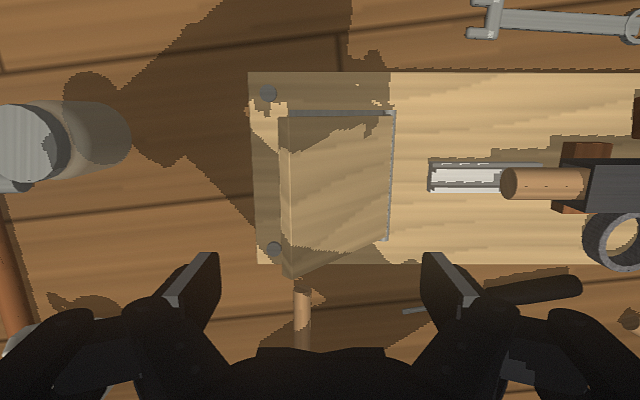

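View pics/c_s.png

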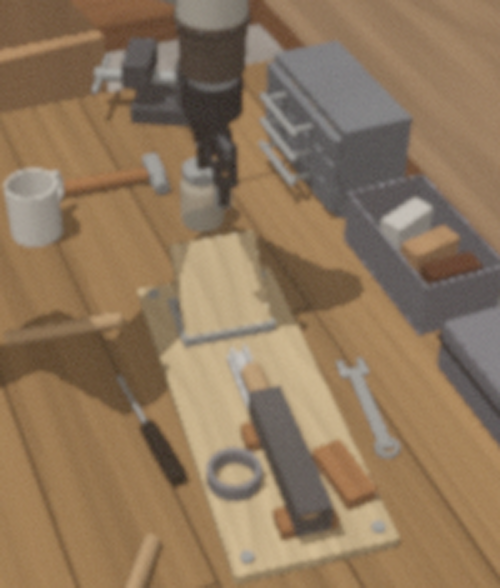

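```bash
python3 - <<'E'
from jf import *
np.set_printoptions(precision=1,suppress=True)
s,m=tcp();C=cam("wrist",s)
for n,p in dict(plateR1=(396,112,24),plateR2=(387,241,24),plankTL=(248,72,18),plankBL=(257,264,18),dowelEnd=(500,182,55),dowTop=(505,168,55),dowBot=(505,198,55),railL=(430,158,41),railB=(430,191,41),tubeT=(592,143,78),tubeB=(592,212,78)).items(): print(n,J(onz(C,*p)))
for a in(.6,.7,.8):
  print(a,[np.array(proj(C,W(167+130*np.sin(a)+k*6*np.cos(a),yy,30+130*np.cos(a)-k*6*np.sin(a)))) for k in(-1,1) for yy in(-60,60)])
E
```

```text
plateR1 [160.5 -66.6  24. ]
plateR2 [162.   65.9  24. ]
plankTL [ 301.6 -102.9   18. ]
plankBL [302.7  95.5  18. ]
dowelEnd [68.  -4.7 55. ]
dowTop [ 65.3 -17.7  55. ]
dowBot [61.2 10.5 55. ]
railL [129.7 -24.8  41. ]
railB [126.9   7.2  41. ]
tubeT [  9.6 -42.3  78. ]
tubeB [-3.2 17.  78. ]
0.6 [array([317. , 123.2]), array([317.2, 294.3]), array([301.8, 122.8]), array([303.9, 289.4])]
0.7 [array([300.6, 122.8]), array([302.8, 289. ]), array([287.5, 122.4]), array([291.3, 283.8])]
0.8 [array([286.5, 122.4]), array([290.4, 283.3]), array([275.6, 121.9]), array([280.7, 277.9])]
```

{"method": "jog_arm", "body": {"increments": [[0,-0.004,0.04,0],[0,-0.004,0.08,0],[0,-0.004,0.124,0],[0,-0.004,0.124,0],[0,-0.004,0.124,0]]}}

```text
clock: 2.38
position: [559.5, 151.9, 107.3]
ee_rot: [0.999, -0.053, 0.001, 0.0]
contact_force: [0.7, -0.2, 0.5]
gripper_width: 85.4
```

```bash
python3 - <<'E'
from jf import *
np.set_printoptions(precision=1,suppress=True)
goto(167,0,125)
im=get_image("wrist");cv2.imwrite("pics/d_w.png",im[:,:,::-1])
E
```

```text
shift [ -1.1  72.3 -17.7] now jig [239.3  -0.9 107.3] xang -6.126340795179351 jigang 83.68621555680804 F [ 0.7 -0.2  0.5] w 85.39159399977376 t 2.375
```

View pics/d_w.png

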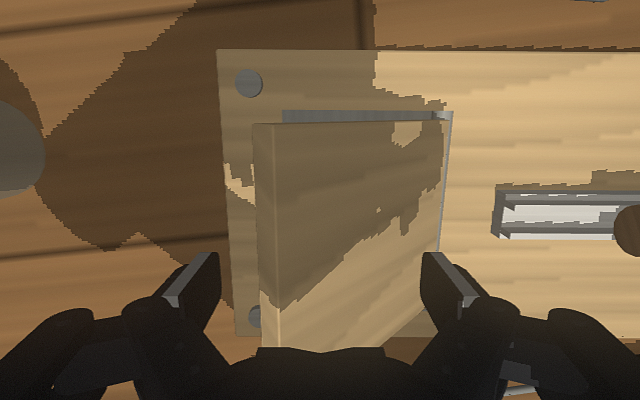

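The jaws straddle the panel: its top edge is at columns 252–280, and the pads are at 218 and 422. Now push it up.

{"method": "jog_arm", "body": {"increments": [[0,0.01,0,0],[0,0.02,0,0],[0,0.03,-0.005,0],[0,0.04,-0.008,0],[0,0.05,-0.011,0],[0,0.06,-0.014,0],[0,0.067,-0.017,0],[0,0.072,-0.018,0],[0,0.072,-0.018,0],[0,0.072,-0.018,0]]}}

```text
clock: 3.68
position: [557.1, 83.3, 130.0]
ee_rot: [0.999, -0.053, 0.008, -0.004]
contact_force: [1.2, 9.1, 7.4]
gripper_width: 85.2
```

```bash
python3 - <<'E'
from jf import *
np.set_printoptions(precision=1,suppress=True)
goto(167,0,125)
im=get_image("wrist");cv2.imwrite("pics/e_w.png",im[:,:,::-1])
E
```

```text
shift [-6.2  3.9  4.9] now jig [170.8  -6.1 130. ] xang -6.094844053455925 jigang 83.68621555680804 F [1.2 9.1 7.4] w 85.24219030592047 t 3.675
```

View pics/e_w.png

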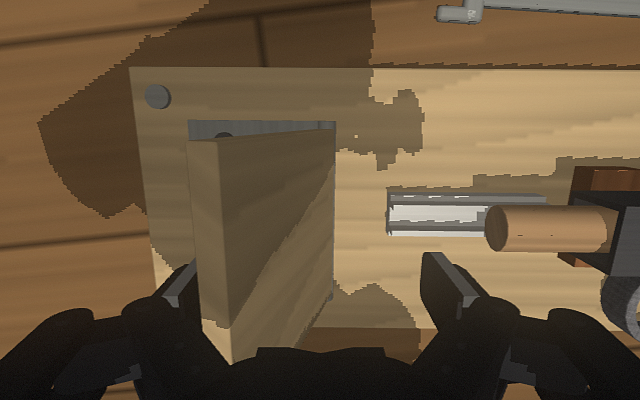

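{"method": "jog_arm", "body": {"increments": [[-0.006,0.004,0.004,0],[-0.006,0.004,0.004,0]]}}

```text
clock: 3.98
position: [556.3, 82.8, 129.8]
ee_rot: [0.998, -0.053, 0.016, -0.008]
contact_force: [5.6, 8.1, 3.4]
gripper_width: 85.4
```

{"method": "jog_arm", "body": {"increments": [[0,0,0,0],[0,0,0,0],[0,0,0,0],[0,0,0,0],[0,0,0,0],[0,0,0,0]], "hand": -0.4}}

```text
clock: 4.72
position: [559.3, 84.7, 132.7]
ee_rot: [0.998, -0.052, 0.02, -0.01]
contact_force: [1.0, 7.3, 4.9]
gripper_width: 26.0
```

```bash
python3 - <<'E'
from jf import *
np.set_printoptions(precision=1,suppress=True)
goto(167,0,125);print(read_state()["ee_rot"])
im=get_image("wrist");cv2.imwrite("pics/f_w.png",im[:,:,::-1])
E
```

```text
shift [-8.4  5.6  7.2] now jig [172.5  -8.  132.7] xang -6.032928089658114 jigang 83.68621555680804 F [1.  7.3 4.9] w 25.952623453054308 t 4.725
[ 1.  -0.1  0.  -0. ]
```

View pics/f_w.png

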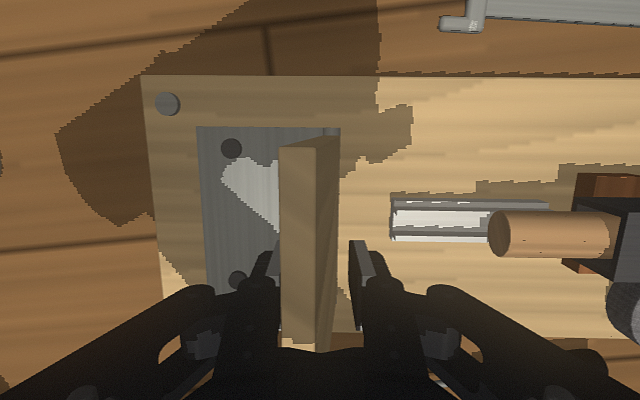

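```bash
python3 - <<'E'
from jf import *
np.set_printoptions(precision=4,suppress=True)
s,m=tcp();z=m[:,2];print("toolz jig",z@X,z@Y,z[2],s["contact_force"]@X,s["contact_force"]@Y,s["wrist_torque"])
E
```

```text
toolz jig 0.02306103525652299 -0.03970424053188557 -0.9989453247984517 7.088360708032823 0.21030277964190514 [ 1.9548 -0.1376  0.0665]
```

{"method": "jog_arm", "body": {"increments": [[0,0,0,0],[0,0,0,0],[0,0,0,0]], "hand": 0}}

```text
clock: 5.15
position: [558.8, 84.1, 132.5]
ee_rot: [0.998, -0.053, 0.02, -0.01]
contact_force: [-0.2, -0.3, -0.1]
gripper_width: 42.7
```

```bash
python3 - <<'E'
from jf import *
np.set_printoptions(precision=3,suppress=True)
goto(167,0,125);s,m=tcp();z=m[:,2];print("toolz jig",z@X,z@Y,z[2],s["wrist_torque"],s["joint_vel"])
E
```

```text
shift [-7.985  4.912  7.038] now jig [171.785  -7.68  132.452] xang -6.072307907840098 jigang 83.68621555680804 F [-0.206 -0.343 -0.105] w 42.744821649328806 t 5.15
toolz jig 0.02257079215240253 -0.03883890359073152 -0.9989905399499452 [-0.068  0.066  0.024] [ 0.002  0.004  0.001 -0.     0.002 -0.   ]
```

{"method": "jog_arm", "body": {"increments": [[-0.006,0.004,0.004,0],[-0.006,0.004,0.004,0],[-0.006,0.004,0.004,0],[-0.006,0.004,0.004,0],[-0.006,0.004,0.004,0],[-0.006,0.004,0.004,0]], "hand": -1}}

```text
clock: 5.9
position: [553.2, 80.6, 128.8]
ee_rot: [0.998, -0.053, 0.021, -0.01]
contact_force: [1.0, -0.4, 5.6]
gripper_width: 11.1
```

```bash
python3 - <<'E'
from jf import *
np.set_printoptions(precision=3,suppress=True)
goto(167,0,125);s,m=tcp();z=m[:,2];print("toolz jig",z@X,z@Y,z[2],s["wrist_torque"],s["joint_vel"])
im=get_image("wrist");cv2.imwrite("pics/g_w.png",im[:,:,::-1])
im=get_image("side");crop(im,270,100,400,255,3.8,"pics/g_s.png")
E
```

```text
shift [-2.604  0.835  3.648] now jig [167.764  -2.45  128.768] xang -6.067532905508171 jigang 83.68621555680804 F [ 0.964 -0.352  5.565] w 11.116209832105024 t 5.9
toolz jig 0.022578344531580544 -0.04030035568062784 -0.9989324800456877 [-0.761 -0.431 -0.331] [ 0.    -0.     0.     0.001  0.001 -0.   ]
```

View pics/g_w.png

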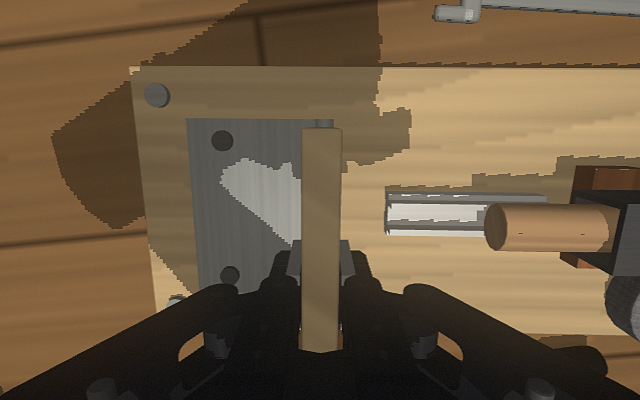

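View pics/g_s.png

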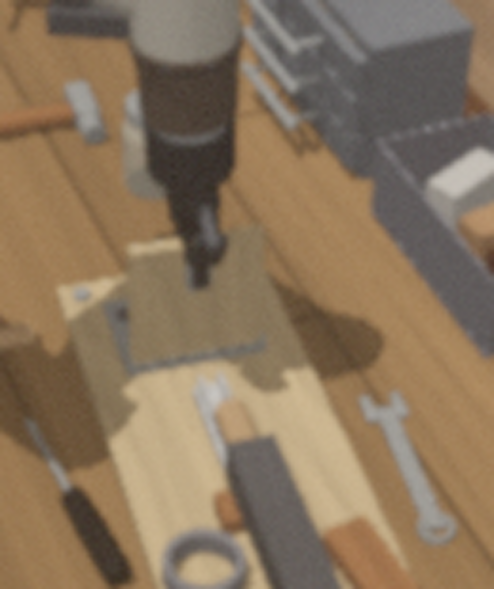

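```bash
python3 - <<'E'
from jf import *
np.set_printoptions(precision=1,suppress=True)
s,m=tcp();C=cam("wrist",s)
for n,p in dict(top1=(301.5,129,160),top2=(342,128,160),topb1=(302,340,160),topb2=(337,340,160),plateRear=(187,119,24),plateRear2=(197,270,24),plankTL=(131,66,18),rail1=(385,190,41),rail2=(385,236,41),hingeknob1=(315,122,30),hingeknob2=(333,122,30)).items(): print(n,J(onz(C,*p)))
E
```

```text
top1 [172.1 -63.3 160. ]
top2 [160.6 -63.7 160. ]
topb1 [172.4   4.5 160. ]
topb2 [160.9   4.3 160. ]
plateRear [260.9 -68.3  24. ]
plateRear2 [262.6  42.8  24. ]
plankTL [ 298.9 -103.2   18. ]
rail1 [126.7 -23.4  41. ]
rail2 [125.2   8.2  41. ]
hingeknob1 [173.1 -66.7  30. ]
hingeknob2 [161.2 -66.7  30. ]
```

The panel top midpoint is at x 166.4 and the hinge at about 167 in the same frame, so the tilt is about −0.004 rad: square. Releasing.

{"method": "jog_arm", "body": {"increments": [[0,0,0,0],[0,0,0,0],[0,0,0,0],[0,0,0,0],[0,0,-0.03,0],[0,0,-0.07,0],[0,0,-0.11,0],[0,0,-0.12,0],[0,0,-0.12,0]], "hand": 1}}

```text
clock: 7.12
position: [547.9, 78.6, 248.8]
ee_rot: [0.998, -0.053, 0.021, -0.011]
contact_force: [-0.4, 0.4, 0.5]
gripper_width: 85.4
```

```bash
python3 - <<'E'
from jf import *
np.set_printoptions(precision=3,suppress=True)
goto(25,0,200);s,m=tcp();z=m[:,2];print("toolz jig",z@X,z@Y,z[2]);C=cam("wrist",s);np.save("C.npy",np.r_[s["position"],s["ee_rot"]])
im=get_image("wrist");cv2.imwrite("pics/h_w.png",im[:,:,::-1])
E
```

```text
shift [ -0.017 141.232  45.593] now jig [165.124   2.554 248.826] xang -6.079708339963487 jigang 83.68621555680804 F [-0.362  0.387  0.464] w 85.40068164426269 t 7.125
toolz jig 0.023428267470060563 -0.04079204273091169 -0.9988929499867294
```

View pics/h_w.png

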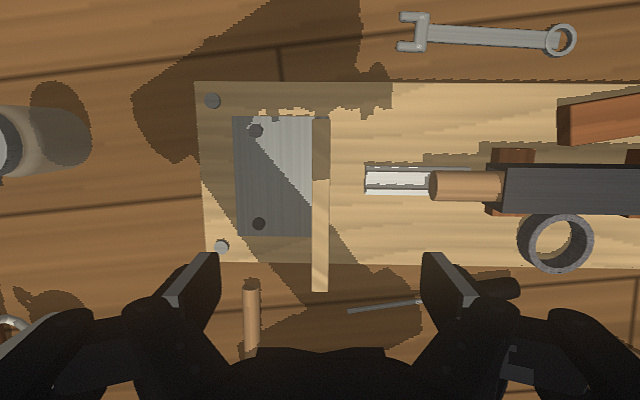

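```bash
python3 - <<'E'
from jf import *
np.set_printoptions(precision=1,suppress=True)
v=np.load("C.npy");C=cam("wrist",dict(position=v[:3],ee_rot=v[3:]))
for n,p in dict(t1=(312,118,160),t2=(329,118,160),t3=(311,291,160),t4=(328,291,160),plateRear=(233,117,24),plateRear2=(238,236,24),plankTL=(194,82,18),plankBL=(211,264,18),rail1=(365,165,41),rail2=(365,194,41),dend=(430,186,55),dtop=(470,172,55),dbot=(470,200,55),tubeA=(505,164,78),tubeB=(501,214,78),tubeEA=(639,164,78),tubeEB=(639,217,78)).items(): print(n,J(onz(C,*p)))
E
```

```text
t1 [172.  -64.1 160. ]
t2 [161.3 -64.1 160. ]
t3 [172.8  55.3 160. ]
t4 [160.7  55.1 160. ]
plateRear [260.1 -67.7  24. ]
plateRear2 [261.3  61.3  24. ]
plankTL [ 300.3 -102.6   18. ]
plankBL [296.2  98.   18. ]
rail1 [124.3 -21.1  41. ]
rail2 [123.3   8.6  41. ]
dend [62.2 -2.8 55. ]
dtop [ 25.1 -16.8  55. ]
dbot [22.2 10.7 55. ]
tubeA [  4.9 -27.2  78. ]
tubeB [ 2.8 18.6 78. ]
tubeEA [-111.2  -28.1   78. ]
tubeEB [-121.4   20.    78. ]
```

```bash
python3 - <<'E'
from jf import *
goto(30,-2,150)
E
```

```text
shift [  0.68345991 137.06623561  94.76697157] now jig [164.90661222   3.01737489 247.69048516] xang -6.083831336213633 jigang 83.68621555680804 F [ 1.00793695 -0.40393608  0.27464573] w 85.48489135488647 t 7.175
```

{"method": "jog_arm", "body": {"increments": [[0,0.015,0,9],[0,0.03,0,18],[0,0.045,0,27],[0,0.06,0,36],[0,0.08,0,45],[0,0.1,0.02,54],[0,0.12,0.04,63],[0,0.13,0.06,72],[0.001,0.137,0.08,81],[0.001,0.137,0.095,90]], "hand": 1}}

```text
clock: 8.43
position: [536.4, -56.9, 146.8]
ee_rot: [-0.666, 0.745, -0.005, 0.019]
contact_force: [0.2, -0.1, -0.4]
gripper_width: 85.4
```

{"method": "jog_arm", "body": {"increments": [[0,0,0,0],[0,0,0,0]]}}

```text
clock: 8.68
position: [536.0, -56.9, 146.1]
ee_rot: [-0.667, 0.745, -0.005, 0.018]
contact_force: [0.4, -0.1, 1.6]
gripper_width: 85.3
```

```bash
python3 - <<'E'
from jf import *
np.set_printoptions(precision=3,suppress=True)
goto(30,-2,55);s,m=tcp();z=m[:,2];print("toolz jig",z@X,z@Y,z[2]);C=cam("wrist",s);np.save("C.npy",np.r_[s["position"],s["ee_rot"]])
im=get_image("wrist");cv2.imwrite("pics/i_w.png",im[:,:,::-1])
E
```

```text
shift [ 1.061  1.426 91.105] now jig [ 29.174  -0.508 146.107] xang -96.27844912623955 jigang 83.68621555680804 F [ 0.403 -0.076  1.642] w 85.33634441322877 t 8.675
toolz jig 0.02070369972862812 -0.03201028622118623 -0.9992730849940796
```

View pics/i_w.png

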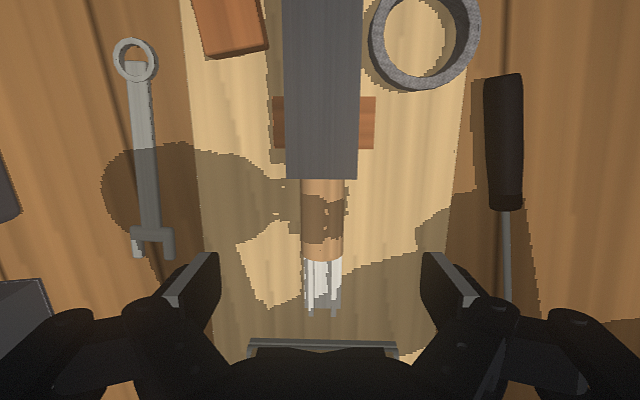

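```bash
python3 - <<'E'
from jf import *
np.set_printoptions(precision=1,suppress=True)
v=np.load("C.npy");C=cam("wrist",dict(position=v[:3],ee_rot=v[3:]))
for n,p in dict(dendL=(301,260,55),dendR=(343,262,55),dL=(302,185,55),dR=(345,185,55),tubeA=(286,178,78),tubeB=(357,178,78),rail1=(304,312,41),rail2=(341,312,41),plate=(248,345,24),plate2=(398,348,24)).items(): print(n,J(onz(C,*p)))
E
```

```text
dendL [ 66.4 -18.1  55. ]
dendR [67.5 11.8 55. ]
dL [ 11.6 -16.5  55. ]
dR [11.4 12.  55. ]
tubeA [  1.9 -23.9  78. ]
tubeB [ 1.6 17.9 78. ]
rail1 [118.7 -17.8  41. ]
rail2 [118.1  11.6  41. ]
plate [165.5 -69.6  24. ]
plate2 [165.   62.7  24. ]
```

Dowel is at y −3, width about 30 mm, end at x about 62–66, mouth at x 2. Descend to grip at x 28.

{"method": "jog_arm", "body": {"increments": [[0.001,0.0005,0.03,0],[0.001,0.0005,0.06,0],[0.002,0.0005,0.085,0],[0.002,0.0005,0.096,0],[0.002,0.0005,0.096,0],[0.002,0.0005,0.096,0]]}}

```text
clock: 9.48
position: [540.0, -56.9, 51.9]
ee_rot: [-0.667, 0.745, -0.006, 0.02]
contact_force: [-0.3, 0.1, 0.8]
gripper_width: 85.6
```

```bash
python3 - <<'E'
from jf import *
np.set_printoptions(precision=1,suppress=True)
goto(28,-3,50);im=get_image("wrist");cv2.imwrite("pics/j_w.png",im[:,:,::-1])
E
```

```text
shift [1.6 1.6 1.8] now jig [29.6 -4.5 51.9] xang -96.25552513687879 jigang 83.68621555680804 F [-0.3  0.1  0.8] w 85.62925529834945 t 9.475
```

View pics/j_w.png

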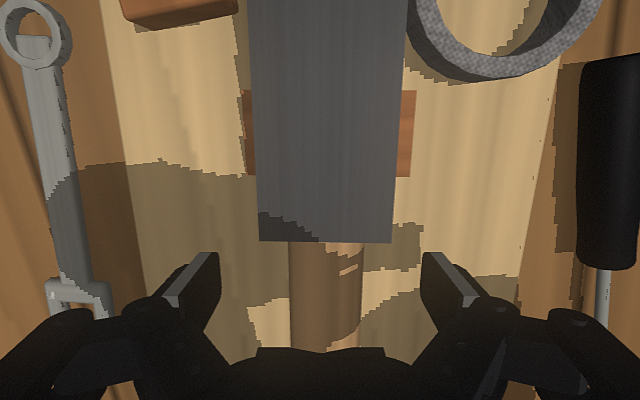

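{"method": "jog_arm", "body": {"increments": [[0,0.0015,0.001,0],[0,0.0015,0.001,0],[0,0.0015,0.001,0],[0,0.0015,0.001,0],[0,0.0015,0.001,0],[0,0.0015,0.001,0]], "hand": -1}}

```text
clock: 10.28
position: [538.6, -56.7, 51.2]
ee_rot: [-0.667, 0.745, -0.006, 0.02]
contact_force: [-1.0, 0.4, 4.0]
gripper_width: 28.4
```

{"method": "jog_arm", "body": {"increments": [[-0.006,0,0,0],[-0.014,0,0,0],[-0.022,0,0,0],[-0.03,0,0.001,0],[-0.038,0,0.001,0],[-0.046,0,0.001,0],[-0.046,0,0.001,0],[-0.046,0,0.001,0]]}}

```text
clock: 11.28
position: [544.0, -10.5, 51.2]
ee_rot: [-0.667, 0.744, -0.006, 0.021]
contact_force: [-0.5, 1.3, -0.2]
gripper_width: 28.3
```

```bash
python3 - <<'E'
from jf import *
np.set_printoptions(precision=3,suppress=True)
goto(28,-3,51);s,m=tcp();z=m[:,2];print("toolz jig",z@X,z@Y,z[2])
im=get_image("side");crop(im,270,100,400,255,3.8,"pics/k_s.png")
im=get_image("top");crop(im,250,140,430,245,4.4,"pics/k_t.png")
E
```

```text
shift [48.132  0.408 -0.898] now jig [76.141 -3.378 51.188] xang -96.23845394992446 jigang 83.68621555680804 F [-0.471  1.277 -0.217] w 28.330163885415313 t 11.275
toolz jig 0.022261022808753174 -0.036940821662183286 -0.9990694783439393
```

View pics/k_s.png

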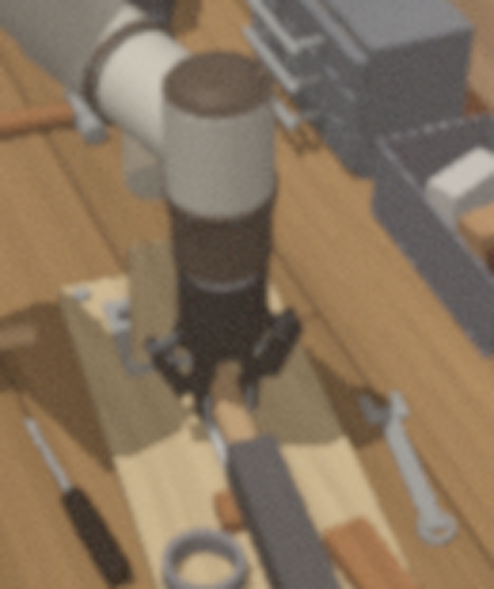

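{"method": "jog_arm", "body": {"increments": [[0,0,0,0],[0,0,0,0],[0,0,0,0],[0,0,0,0],[0.01,0,0,0],[0.025,0,0,0],[0.04,0,-0.001,0],[0.049,0,-0.001,0],[0.049,0,-0.001,0],[0.049,0,-0.001,0]], "hand": 1}}

```text
clock: 12.62
position: [538.7, -59.6, 51.2]
ee_rot: [-0.667, 0.745, -0.006, 0.021]
contact_force: [0.4, -0.6, 0.7]
gripper_width: 85.5
```

```bash
python3 - <<'E'
from jf import *
np.set_printoptions(precision=3,suppress=True)
goto(27,-3,51);s,m=tcp();C=cam("wrist",s)
im=get_image("wrist");cv2.imwrite("pics/l_w.png",im[:,:,::-1])
im=get_image("top");crop(im,250,140,430,245,4.4,"pics/l_t.png")
E
```

```text
shift [-0.192  0.518  0.164] now jig [26.804 -3.512 51.179] xang -96.2624394156746 jigang 83.68621555680804 F [ 0.385 -0.601  0.659] w 85.52665957811988 t 12.625
```

View pics/l_w.png

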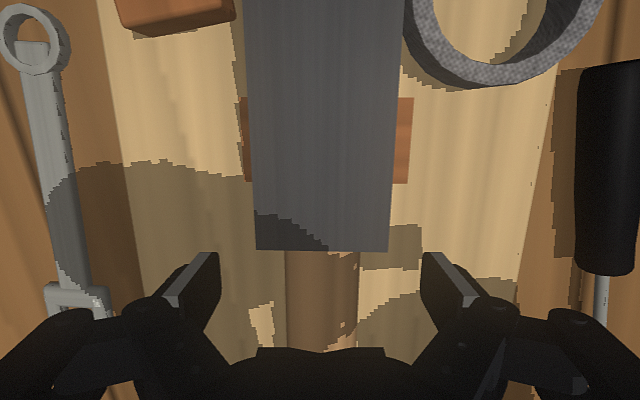

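View pics/l_t.png

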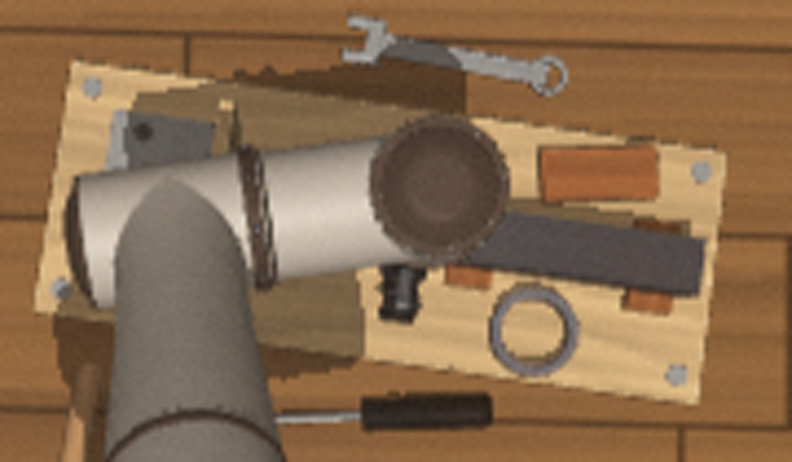

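{"method": "jog_arm", "body": {"increments": [[0,0,0,0],[0,0,0,0],[0,0,0,0],[0,0,0,0],[0,0,0,0],[0,0,0,0]], "hand": -1}}

```text
clock: 13.48
position: [538.8, -59.2, 51.4]
ee_rot: [-0.667, 0.744, -0.006, 0.021]
contact_force: [-1.1, 0.9, 2.5]
gripper_width: 28.4
```

{"method": "jog_arm", "body": {"increments": [[-0.006,0,0,0],[-0.014,0,0,0],[-0.022,0,0,0],[-0.03,0,0.001,0],[-0.037,0,0.001,0],[-0.04,0,0.001,0],[-0.04,0,0.001,0],[-0.04,0,0.001,0]]}}

```text
clock: 14.48
position: [543.4, -19.0, 51.3]
ee_rot: [-0.667, 0.744, -0.006, 0.021]
contact_force: [-0.3, 0.5, 1.6]
gripper_width: 28.4
```

```bash
python3 - <<'E'
from jf import *
np.set_printoptions(precision=3,suppress=True)
goto(27,-3,51);s,m=tcp();np.save("C.npy",np.r_[s["position"],s["ee_rot"]]);print(s["contact_force"]@X,m[:,2]@X,m[:,2]@Y)
im=get_image("side");crop(im,280,140,360,240,6,"pics/m_s.png")
E
```

```text
shift [40.631  0.684 -0.662] now jig [67.636 -3.64  51.288] xang -96.21834983092707 jigang 83.68621555680804 F [-0.299  0.475  1.607] w 28.357863412368292 t 14.475
0.4393121680609888 0.022780749640465607 -0.037689678076046756
```

View pics/m_s.png

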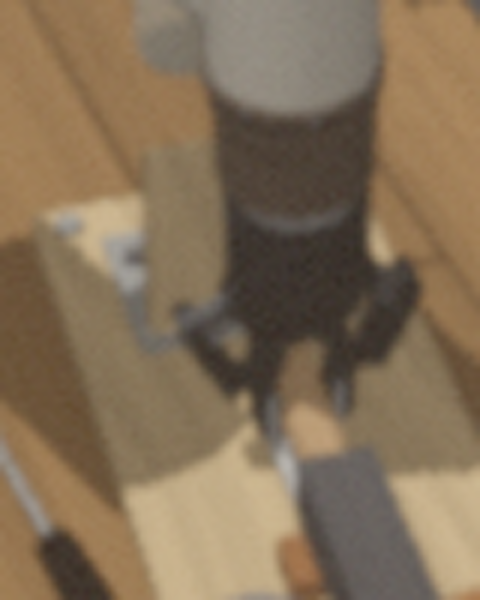

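{"method": "jog_arm", "body": {"increments": [[-0.002,0,0,0],[-0.004,0,0,0],[-0.006,0,0,0],[-0.006,0,0,0],[-0.006,0,0,0]]}}

```text
clock: 15.15
position: [544.0, -13.0, 51.4]
ee_rot: [-0.667, 0.744, -0.006, 0.021]
contact_force: [-0.7, -0.5, -0.7]
gripper_width: 28.5
```

{"method": "jog_arm", "body": {"increments": [[-0.001,0,0,0],[-0.003,0,0,0],[-0.003,0,0,0],[-0.003,0,0,0]]}}

```text
clock: 15.65
position: [544.5, -9.9, 51.4]
ee_rot: [-0.667, 0.744, -0.006, 0.021]
contact_force: [-0.0, 0.0, -0.5]
gripper_width: 28.6
```

{"method": "jog_arm", "body": {"increments": [[-0.001,0,0,0],[-0.002,0,0,0],[-0.002,0,0,0],[-0.002,0,0,0]]}}

```text
clock: 16.15
position: [544.7, -7.8, 51.5]
ee_rot: [-0.667, 0.744, -0.006, 0.021]
contact_force: [0.7, 0.5, -0.4]
gripper_width: 28.1
```

{"method": "jog_arm", "body": {"increments": [[-0.001,0,0,0],[-0.002,0,0,0],[-0.002,0,0,0],[-0.002,0,0,0]]}}

```text
clock: 16.65
position: [544.9, -5.8, 51.5]
ee_rot: [-0.667, 0.744, -0.006, 0.021]
contact_force: [-0.5, 0.9, -0.9]
gripper_width: 28.3
```

{"method": "jog_arm", "body": {"increments": [[-0.001,0,0,0],[-0.002,0,0,0],[-0.002,0,0,0],[-0.002,0,0,0]]}}

```text
clock: 17.15
position: [545.0, -4.5, 51.5]
ee_rot: [-0.667, 0.744, -0.007, 0.021]
contact_force: [1.7, -4.7, -0.7]
gripper_width: 28.5
```

{"method": "jog_arm", "body": {"increments": [[-0.001,0,0,0],[-0.002,0,0,0],[-0.002,0,0,0],[-0.002,0,0,0]]}}

```text
clock: 17.65
position: [544.8, -4.3, 51.5]
ee_rot: [-0.667, 0.745, -0.007, 0.02]
contact_force: [2.4, -11.2, -0.4]
gripper_width: 28.6
```

Contact: force along the dowel stepped from 1 to 5 to 11 N with no further travel, so the panel is holding. Release and lift away.

{"method": "jog_arm", "body": {"increments": [[0,0,0,0],[0,0,0,0],[0,0,0,0],[0,0,0,0],[0,0,0,0]], "hand": 1}}

```text
clock: 18.27
position: [544.8, -4.1, 51.6]
ee_rot: [-0.667, 0.745, -0.007, 0.02]
contact_force: [-0.6, 0.2, -0.2]
gripper_width: 85.2
```

{"method": "jog_arm", "body": {"increments": [[0,0,-0.03,0],[0,0,-0.07,0],[0,0,-0.11,0],[0,0,-0.15,0],[0,0,-0.19,0],[0,0,-0.2,0],[0,0,-0.2,0],[0,0,-0.2,0]], "hand": 1}}

```text
clock: 19.27
position: [536.3, -7.4, 249.7]
ee_rot: [-0.667, 0.745, -0.006, 0.018]
contact_force: [0.1, -0.4, -0.9]
gripper_width: 85.4
```

```bash
python3 - <<'E'
from jf import *
np.set_printoptions(precision=3,suppress=True)
goto(27,-3,51);s,m=tcp();np.save("C.npy",np.r_[s["position"],s["ee_rot"]])
im=get_image("wrist");cv2.imwrite("pics/n_w.png",im[:,:,::-1])
im=get_image("side");crop(im,280,140,360,240,6,"pics/n_s.png")
E
```

```text
shift [ 55.28   -1.034 197.768] now jig [ 78.365   4.665 249.676] xang -96.28070372968143 jigang 83.68621555680804 F [ 0.101 -0.352 -0.918] w 85.43584594119595 t 19.275
```

View pics/n_w.png

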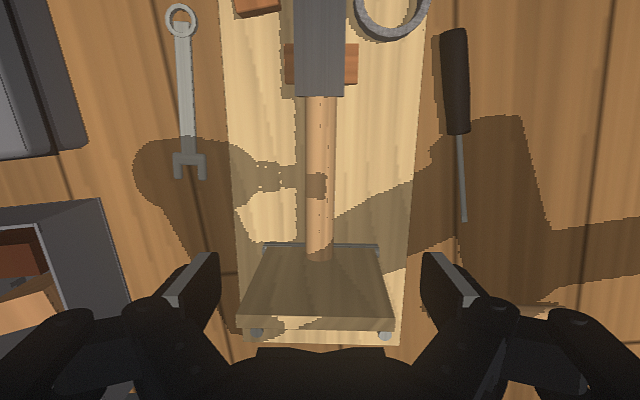

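View pics/n_s.png

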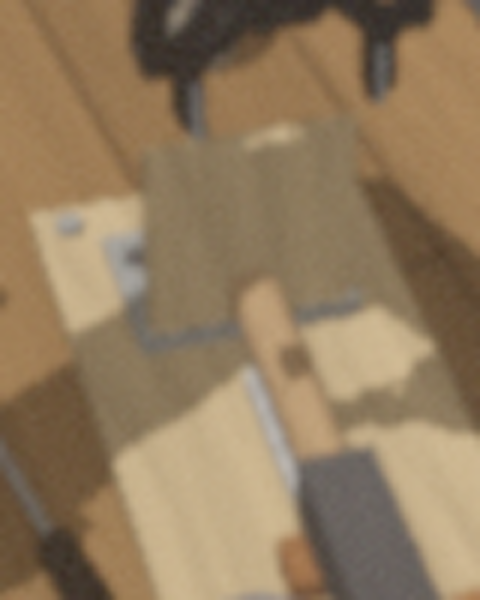

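```bash
python3 - <<'E'
from jf import *
np.set_printoptions(precision=1,suppress=True)
v=np.load("C.npy");C=cam("wrist",dict(position=v[:3],ee_rot=v[3:]))
for n,p in dict(tf1=(238,317,160),tf2=(393,318,160),tb1=(237,329,160),tb2=(396,330,160),pl1=(262,243,24),pl2=(380,244,24),dL=(306,240,55),dR=(333,240,55),dL2=(308,105,55),dR2=(337,105,55),end=(320,262,55),plank1=(219,0,18)).items(): print(n,J(onz(C,*p)))
E
```

```text
tf1 [162.6 -61.1 160. ]
tf2 [160.6  54.4 160. ]
tb1 [173.2 -62.6 160. ]
tb2 [171.   57.3 160. ]
pl1 [161.4 -70.5  24. ]
pl2 [160.7  63.6  24. ]
dL [143.9 -17.6  55. ]
dR [143.5  10.3  55. ]
dL2 [  9.9 -14.2  55. ]
dR2 [ 9.9 12.5 55. ]
end [168.7  -3.1  55. ]
plank1 [ -86.2 -100.8   18. ]
```

{"method": "jog_arm", "body": {"increments": [[-0.03,0,0,0],[-0.06,0,0,0],[-0.09,0,0,0],[-0.12,0,0,0],[-0.15,0,0,0],[-0.18,0,0,0],[-0.18,0,0,0],[-0.18,0,0,0]]}}

```text
clock: 20.38
position: [555.8, 171.0, 252.4]
ee_rot: [-0.667, 0.745, -0.006, 0.017]
contact_force: [0.2, -0.7, 0.6]
gripper_width: 85.0
```

```bash
python3 - <<'E'
from jf import *
np.set_printoptions(precision=3,suppress=True)
goto(27,-3,51);s,m=tcp();np.save("C.npy",np.r_[s["position"],s["ee_rot"]])
im=get_image("wrist");cv2.imwrite("pics/o_w.png",im[:,:,::-1])
E
```

```text
shift [234.517  -1.421 197.259] now jig [257.876   4.878 252.36 ] xang -96.27571479260544 jigang 83.68621555680804 F [ 0.217 -0.733  0.551] w 85.03812600650843 t 20.375
```

View pics/o_w.png

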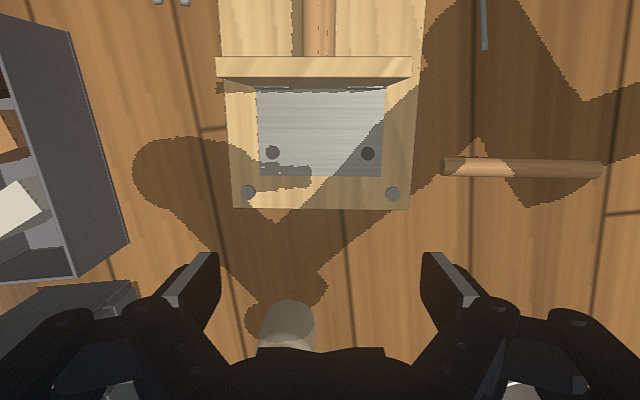

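```bash
python3 - <<'E'
from jf import *
np.set_printoptions(precision=1,suppress=True)
v=np.load("C.npy");C=cam("wrist",dict(position=v[:3],ee_rot=v[3:]))
for n,p in dict(tf1=(216,57,160),tf2=(412,57,160),tb1=(217,77,160),tb2=(411,76,160),plr1=(260,176,24),plr2=(380,177,24),plank=(320,209,18)).items(): print(n,J(onz(C,*p)))
im=get_image("top");crop(im,200,120,430,250,3.4,"pics/p_t.png")
E
```

```text
tf1 [161.1 -62.3 160. ]
tf2 [161.6  55.6 160. ]
tb1 [172.5 -62.7 160. ]
tb2 [172.2  55.9 160. ]
plr1 [263.2 -68.8  24. ]
plr2 [263.3  60.6  24. ]
plank [301.9  -3.9  18. ]
```

View pics/p_t.png

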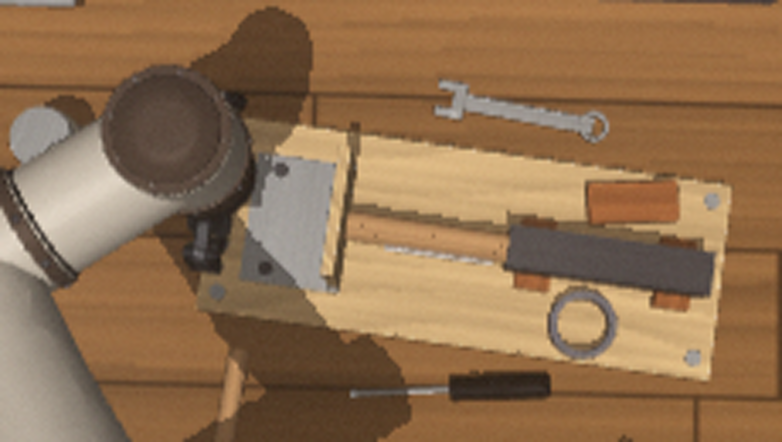

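```bash
python3 - <<'E'
from jf import *
np.set_printoptions(precision=1,suppress=True)
im=cv2.imread("pics/n_w.png");v=np.load("C.npy")
s=dict(position=np.array([536.3,-7.4,249.7]),ee_rot=np.array([-0.667,0.745,-0.006,0.018]));s["ee_rot"]/=np.linalg.norm(s["ee_rot"]);C=cam("wrist",s)
g=cv2.GaussianBlur(im,(3,3),0).astype(float)
def edges(row,lo,hi,k=1):
    d=np.abs(g[row,2:,:]-g[row,:-2,:]).sum(1)
    return lo+np.argmax(d[lo-1:hi-1]),d[lo-1:hi-1].max()
for r in (10,30,60,85):
    a,_=edges(r,286,304);b,_=edges(r,334,352);P=J(onz(C,a,r,78));Q=J(onz(C,b,r,78));print("tube",r,a,b,(P+Q)/2,Q[1]-P[1])
for r in (105,120,140,160,205,220,235,250):
    a,_=edges(r,299,314);b,_=edges(r,326,344);P=J(onz(C,a,r,55));Q=J(onz(C,b,r,55));print("dowel",r,a,b,(P+Q)/2,Q[1]-P[1])
for r in (110,150,180,220):
    a,_=edges(r,215,243);b,_=edges(r,405,428);P=J(onz(C,a,r,18));Q=J(onz(C,b,r,18));print("plank",r,a,b,(P+Q)/2,Q[1]-P[1])
E
```

```text
tube 10 293 345 [-62.5  -3.   78. ] 41.22668917302373
tube 30 293 345 [-48.2  -3.   78. ] 41.85311750465279
tube 60 293 344 [-25.8  -3.5  78. ] 42.00958405052413
tube 85 294 348 [-6.4 -1.4 78. ] 45.34080972062442
dowel 105 307 337 [ 9.8 -1.2 55. ] 27.579960202876624
dowel 120 307 336 [23.2 -1.6 55. ] 26.989212986121494
dowel 140 307 336 [41.6 -1.6 55. ] 27.436476291965818
dowel 160 307 335 [60.6 -2.1 55. ] 26.93952512253504
dowel 205 307 334 [105.8  -2.6  55. ] 27.00411534307223
dowel 220 307 332 [121.7  -3.6  55. ] 25.342145365408648
dowel 235 307 332 [138.   -3.6  55. ] 25.68418227852511
dowel 250 306 331 [154.8  -4.6  55. ] 26.041319112261768
plank 110 226 418 [14.8 -3.1 18. ] 197.81349109774632
plank 150 229 415 [55.8 -3.1 18. ] 198.03566988185742
plank 180 231 409 [88.5 -5.2 18. ] 194.46994582861845
plank 220 240 409 [134.7  -0.1  18. ] 191.00827572913104
```

{"method": "jog_arm", "body": {"increments": [[0.03,0.003,0,0],[0.06,0.003,0,0],[0.09,0.003,0,0],[0.1,0.003,0.01,0],[0.1,0.003,0.02,0],[0.1,0.003,0.02,0],[0.1,0.003,0.02,0]]}}

```text
clock: 21.35
position: [542.9, 72.5, 230.8]
ee_rot: [-0.667, 0.745, -0.006, 0.018]
contact_force: [-0.2, 0.6, 0.5]
gripper_width: 85.4
```

```bash
python3 - <<'E'
from jf import *
np.set_printoptions(precision=3,suppress=True)
goto(27,-3,51);s,m=tcp();np.save("C.npy",np.r_[s["position"],s["ee_rot"]])
im=get_image("wrist");cv2.imwrite("pics/q_w.png",im[:,:,::-1]);crop(im,220,0,420,200,3,"pics/q_z.png")
E
```

```text
shift [134.886  -3.932 177.519] now jig [158.55    6.85  230.778] xang -96.26832219216419 jigang 83.68621555680804 F [-0.214  0.592  0.516] w 85.37090002942203 t 21.35
```

View pics/q_z.png

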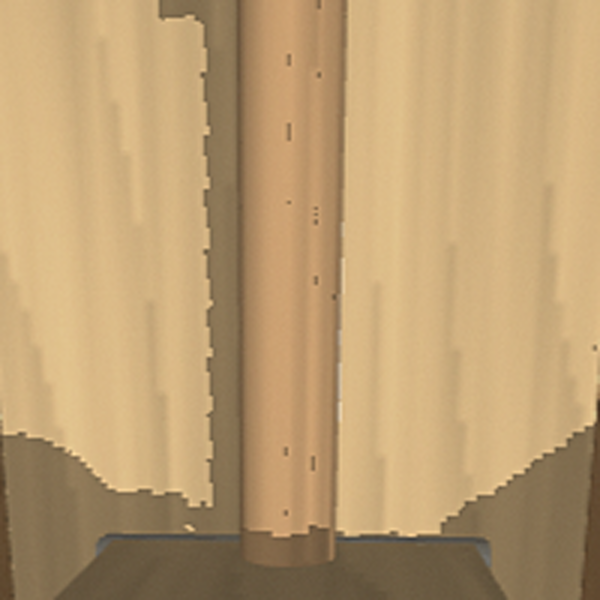

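```bash
python3 - <<'E'
from jf import *
np.set_printoptions(precision=2,suppress=True)
v=np.load("C.npy");C=cam("wrist",dict(position=v[:3],ee_rot=v[3:]));print("cam",J(C[2]))
im=cv2.imread("pics/q_w.png");hsv=cv2.cvtColor(cv2.GaussianBlur(im,(3,3),0),cv2.COLOR_BGR2HSV)
lab=cv2.cvtColor(cv2.GaussianBlur(im,(3,3),0),cv2.COLOR_BGR2LAB).astype(float)
pts=[]
for r in range(5,175,10):
    d=np.abs(lab[r,2:]-lab[r,:-2]).sum(1)
    sub=lambda lo,hi:(lambda w:(np.arange(lo,hi)*w).sum()/w.sum())(d[lo-1:hi-1]**3)
    a,b=sub(295,305),sub(328,338)
    P=J(onz(C,a,r,55));Q=J(onz(C,b,r,55));c=(P+Q)/2;pts.append(c);print(r,round(a,1),round(b,1),c,Q[1]-P[1])
pts=np.array(pts);print("slope",np.polyfit(pts[:,0],pts[:,1],1))
z=lambda u,w:(220+u/3,w/3)
print("plate",J(onz(C,*z(97,538),24)),J(onz(C,*z(490,540),24)),"endbottomtop",J(onz(C,*z(289,563),68)),J(onz(C,*z(289,535),40)))
E
```

```text
cam [ 89.52  10.07 354.85]
5 300.2 335.2 [13.01 -2.07 55.  ] 28.005850758259896
15 300.2 335.1 [20.18 -2.14 55.  ] 28.16694862541029
25 300.1 334.9 [27.46 -2.23 55.  ] 28.271571582172452
35 300.3 334.6 [34.85 -2.3  55.  ] 28.167313236530937
45 300.3 334.3 [42.35 -2.45 55.  ] 28.021901877864238
55 300.4 334.1 [49.97 -2.48 55.  ] 28.088326649026392
65 301.1 333.9 [57.7  -2.29 55.  ] 27.559050392110922
75 300.9 333.5 [65.56 -2.54 55.  ] 27.522174697360523
85 301.0 333.5 [73.54 -2.54 55.  ] 27.6544408076839
95 301.1 333.2 [81.65 -2.66 55.  ] 27.57898175647526
105 301.1 333.1 [89.89 -2.68 55.  ] 27.686378765127998
115 301.2 332.8 [98.27 -2.81 55.  ] 27.644761721961274
125 301.1 332.4 [106.78  -3.02  55.  ] 27.558365620471697
135 301.2 332.1 [115.43  -3.14  55.  ] 27.44485678978546
145 301.4 332.2 [124.23  -3.02  55.  ] 27.57638147530563
155 301.3 332.1 [133.17  -3.13  55.  ] 27.77355796901268
165 301.3 331.9 [142.27  -3.26  55.  ] 27.787554392403308
slope [-0.01 -1.96]
plate [162.92 -70.4   24.  ] [162.57  62.71  24.  ] endbottomtop [160.27  -2.96  68.  ] [157.9   -4.21  40.  ]
```

View pics/q_w.png

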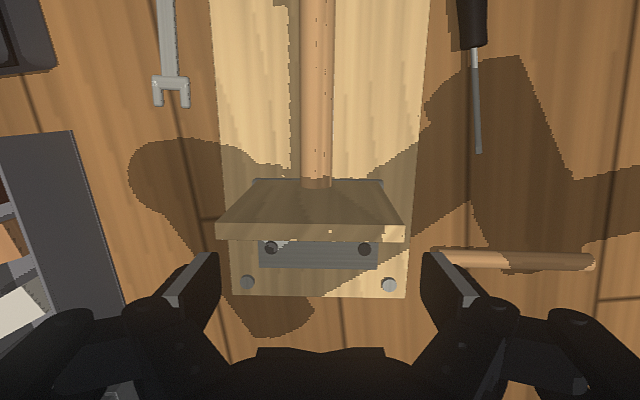

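The dowel axis is straight within about 0.5° and its end meets the panel face at x≈160–161. The panel is square within about 0.01 rad, and the gripper is clear.

```bash
python3 - <<'E'
from bench import *
print(read_state()["contact_force"]);print(job_done())
E
```

```text
[-0.49623644  0.69498612 -0.06886482]
the job is handed in; nothing more can be done
None
```

The panel is standing square and the dowel's end is against it. I handed the job in at about 21.4 s of the 64 s, with the gripper open and clear of everything.

**What I did:** I straddled the panel with the open jaws and pushed it up. Closing the parallel pads then squared it, and I let go. I drew the 30 mm dowel out in two grips, about 46 mm and then 55 mm, until it met the panel. Contact showed as the force rising to about 11 N with no further travel, below the 30 N that would move the panel.

**Last checks:**
- **Panel:** the camera views after contact put it within about 0.01 rad of square. They disagreed in sign (+0.007 and −0.010), which is within calibration error.
- **Dowel:** its end is at the panel's face, and it lies on the rail and in the tube. A rough edge measurement first suggested about 1.3° of skew. A closer view gave about 0.5°, which is within my own frame error.
- **Other things on the bench:** the tape, offcut, screwdriver and wrench look unmoved in the top view. I did not compare the others by measurement.

**One thing that went off:** pushing the panel left the tool tilted by about 0.04 rad. The jog moves cannot correct that, so I allowed for it in the later grips.

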